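Fit a pivot sleeve and set its friction adjuster

ROBOT

A 6-joint arm with a two-finger parallel gripper is mounted at the origin on the work surface. World frame = base frame: x ahead of the robot, y to its left, z up, the work surface at z = 0. Lengths are in m, angles in degrees, forces in N, time in s.
With the tool pointing down it reaches from about 0.325 to 0.775 m from the base axis. Payload 5.5 kg.
Tool frame: the origin (TCP) lies on the centre line of the jaws, within the pads' length; the fingertips stand finger_overhang ahead of it and the grasp point (between the pads) lies 3 mm ahead of it (finger_overhang is the distance from the TCP to the fingertips, in m); z points along the fingers, x is the direction in which the jaws open and shut, and the axes are right-handed (so a half turn about z gives the same grasp; the last joint's range is limited). The gripper opens to 88 mm and grips with 3 to 60 N. Pads are 20 mm wide; open, the fingers measure 115 mm over their backs; the gripper's body (75 mm by 178 mm) begins 61 mm behind the grasp point.
Start: joints at [69.23, 5.22, 70.514, -0, 104.267, -3.249], TCP at [0.181, 0.572, 0.245] pointing down, gripper open.
Joint ranges: [-164.24, 164.24], [-49.07, 125.15], [9.68, 141.18], [-86.29, 266.29], [3.28, 154.24], [-151.56, 151.56]. Speed limits (degrees/s): [147.25, 147.25, 172.46, 180, 180, 180].

INTERFACE

Orientations are given as [roll, pitch, yaw] about the fixed x, y, z axes, in that order (R = Rz(yaw) Ry(pitch) Rx(roll)).
In Python, from workcell import read_state, read_camera, job_done, look_for, spot_point, finger_overhang gives the robot as it stands.
- The arm moves only by the tool move_arm, never from a script. Its argument "commands" is a list that holds one entry, the list of rows, each a list of 6 numbers: the shift along the tool's x, y, z in mm, then the turn, a rotation vector about the tool's x, y, z in rad. In form: [[[x, y, z, wx, wy, wz], ...]]. A call has 1 to 5 rows; each row is the pose to reach, as a shift and turn from the pose commanded when the call began, along the tool's axes at that moment; what a row does not reach only later rows make up. A row lasts 1/12 s, in which the tool goes at most 41.7 mm and 7.16 degrees, less where a joint would pass 70% of its speed; a pose out of reach is approached as far as the arm can. A call with a gripper value outside its range is refused whole. "claw" is the finger opening in mm, from 0 to 87.8, set as the call begins (left out, the last holds). The fingers move at their own pace and stop on an object; the grip force is fixed at half the most. Time passes only in rows, so rows that repeat a pose let the fingers close. It gives the time, the measured TCP pose, the force and the opening at its end, in the units of the state.
- read_state(): the state, without advancing time (a new reading comes with each control period).
- read_camera(name): name is "scene" or "top" or "wrist"; returns a dict with "img" (480x640x3 uint8, red, green, blue), "fx", "fy", "cx", "cy" (pixels), "R" (3x3) and "t" (3): a world point X has camera coordinates R X + t; the wrist camera has in their place "mount" (4x4, takes a point from camera to tool coordinates, whose origin is the TCP and whose axes are the tool frame's). Camera axes: x right, y down, z forward; pixel columns grow to the right and rows downward; lengths in m; the calibration is good to about 2 mm. A picture is of the moment at which its call begins: read the wrist's pose just before it. There is no depth.
- job_done(): hands the job in, once; it reports no verdict.
Trained networks look in a picture, given as the dict that the camera call returned (one of the last four; its "shot" number tells which), for a name from the list of things; names that differ only in an ending like _2 or _b are one class to them, and where a whole thing is asked for, a point or a joint stands for the part that bears it (a point fixed in the world has none). Each returns a list of dicts, best first, with "score" (0 to 1); they miss things now and then, are a little off and sometimes report something else, mostly with a low value. They report only what shows in the picture. A call takes as long as a camera call. They do not tell look-alikes from the thing itself.
- look_for(picture, name): "extent" ([left, top, width, height] in pixels, round what is visible of it).
- spot_point(picture, name): "uv" ([column, row] in pixels: a listed point, or the origin of a listed thing).
The state is a dict: "clock": time; "qpos": joint angles; "joint_velocities": joint speeds; "joint_torque": joint torques, N m; "position": TCP position; "eef_rot": TCP orientation; "ft_force": force on the tool from outside, world axes, zero at the start; "ft_torque": the same for the moment, N m; "finger_gap": finger opening in m.
Only numpy, scipy, OpenCV 4.12 (cv2) and the standard library are available. Lean on these libraries where they do the work, as an engineer would, in place of code of your own. Each camera call takes 0.05 s, during which the arm holds its last target.

TASK

Slide the tall steel sleeve (not the flat spacer ring) down over the upright post of the grey pivot foot until it sits fully home, and let go of it. Then turn the foot's winged thumbscrew clockwise (seen from above) until it seats, back it off a quarter turn, and finish still holding the wing between the fingers at that setting: do not let go of it at the end. Leave everything else on the table where it is.

Things in the scene. Friction and masses are not known exactly. Their poses are not given: they have to be found in the camera images.
- sleeve: the loose bearing sleeve: a plain steel tube standing upright on the table, outside diameter 40 mm, bore 22 mm, height 36 mm, about 0.16 kg (varies by a third or so). The other steel ring, the spacer, is wider and only 16 mm high. Origin: centre of its underside; z up along its axis. It goes over the post in any yaw.
- foot: the fixed grey pivot foot bolted to the table: a rounded block 90 mm (its x) by 170 mm (its y) by 30 mm high. Origin: centre of its underside. On its top stand the post, at y = +45 mm, and the thumbscrew, at y = -45 mm, both on its lengthwise centre line and 90 mm apart. Under the wing a round boss 30 mm wide rises 9 mm above the block. It stands in varied places and yaws.
- post_seat (a point): centre of the post's foot, on the block's top face, 30 mm above the table: where the centre of the sleeve's underside comes when it is fully home. Axes as the foot's.
- post_top (a point): centre of the post's top end, 90 mm above the table. Upright steel post, 18 mm diameter, 60 mm tall above the block, its last 7 mm tapering to 10 mm. With the sleeve home it sticks out 24 mm above the sleeve.
- screw_wing (a point): centre of the thumbscrew's wing, on the screw's upright axis, 66 mm above the table. The wing is a flat upright steel bar: 46 mm long (this point's x axis lies along it), 10 mm thick (the point's y axis), 30 mm high (from 50 to 80 mm above the table). Grip it from above across the 10 mm thickness; it turns with the screw. The screw does not rise or sink noticeably as it turns.
- screw (a joint): thumbscrew angle in rad: 0 = seated against a hard stop, where the wing lies along the foot's short (x) side; it grows as the screw is backed off, counter-clockwise seen from above. Free play to 4.5 (stop); it starts somewhere from 1.1 to 2.7. A quarter turn back from the seat is 1.57. It turns against an even friction of 0.05 N m and stays where it is left.
- spacer: bystander: flat steel spacer ring, outside diameter 52 mm, bore 26 mm, 16 mm high. Origin: centre of its underside. The sleeve, the spacer and the dropper bottle swap places from start to start.
- dropper: bystander: small white bottle, 28 mm diameter, 70 mm high, standing. Origin: centre of its underside.
- occluder: bystander: black eye paddle lying flat, 205 mm long along its y, disc 60 mm wide at its +y end, at most 8 mm high. Origin: on the table, where handle meets disc.
- torch: bystander: slim metal pen torch lying along its y, 120 mm long, 14 mm thick. Origin: centre of its underside.
- driver: bystander: black-handled screwdriver lying along its x, 150 mm long. Origin: on its underside.
- lens_case: bystander: grey case of round trial lenses, 120 x 80 x 30 mm. Origin: centre of its underside.
- cup: bystander: white cup, 70 mm across the rim, 85 mm high. Origin: centre of its underside.
Mind the look-alikes: they are no part of the job. Several things look just like the sleeve: the one meant starts nearest to the robot's base. Leave any pink or red look-alike of the foot alone.

How it is judged:
By the outcome, as a careful person would: the job done as asked, in the order asked, and still so for the second after the job is handed in, while the arm keeps its last pose, push and grip.
It also fails if it takes over 64 s, if anything falls off the work surface, if the arm or the gripper's body presses on something with over 40 N, if the wrist force passes 120 N, or if a joint passes its speed limit or range.

## Working session

There is one attempt and no reset: what is moved stays moved. The work goes in short steps, Python scripts to look and compute and a tool call to move; the robot and the scene stay as the last step left them, time stands still between calls to the robot, and variables do not carry over. Pictures are saved under pics/ and viewed, and the job is handed in when it is done.

Besides the shell and the picture viewer there is one more tool, called after "Call:" by a JSON object that holds its "fn" and its "kwargs". move_arm: Moves the arm, as the interface text tells. Its arguments: {"type":"object","properties":{"commands":{"type":"array","items":{"type":"array","items":{"type":"array","items":{"type":"number"}}}},"claw":{"type":"number"}},"required":["commands"]}

```bash
mkdir -p pics; ls; python3 - <<'E'
from workcell import *
import cv2
print(read_state(), finger_overhang)
for n in ("scene","top"):
    p=read_camera(n); cv2.imwrite(f"pics/{n}0.png",p["img"][:,:,::-1])
    print(n,p["fx"],p["R"],p["t"])
    for k in("sleeve","foot","spacer","post_seat","post_top","screw_wing"):
        print(k,[(d["uv"],round(d["score"],2)) for d in spot_point(p,k)][:5])
E
```

```text
pics
{'clock': 0.0, 'qpos': array([ 6.92306941e+01,  5.26387033e+00,  7.05817935e+01, -3.01356234e-03,
        1.04265390e+02, -3.24687259e+00]), 'joint_velocities': array([-0.01723962, -0.04523361, -0.00980987,  0.00983959,  0.02324851,
        0.0214218 ]), 'joint_torque': array([-2.36039687e-04, -4.46469927e+01, -4.06432021e+01,  6.98184664e-02,
        2.99521547e-02, -1.66994878e-04]), 'position': array([0.18055913, 0.57192739, 0.24349971]), 'eef_rot': array([-1.79996627e+02,  1.11041007e-01,  7.24768302e+01]), 'ft_force': array([-0.44184631, -0.31325683, -0.06311623]), 'ft_torque': array([-0.00138291, -0.02789455,  0.01208981]), 'finger_gap': 0.08787207921967702} 0.022
scene 469.6865393106419 [[ 0.68221782  0.73114614 -0.00203887]
 [ 0.55075461 -0.51572818 -0.65627266]
 [-0.48088273  0.44659799 -0.75452107]] [-0.42811131 -0.22539228  1.46893743]
sleeve [([242.3, 277.3], 0.8), ([288.7, 286.4], 0.7), ([197.4, 337.6], 0.63)]
foot [([247.8, 227.8], 0.78), ([340.2, 247.8], 0.58)]
spacer [([265.9, 315.7], 0.59)]
post_seat [([249.4, 204.8], 0.82), ([399.8, 206.0], 0.74), ([349.5, 230.
[... 221 characters left out ...]
7), ([366.0, 185.7], 0.27)]
top 490.6805777817298 [[ 2.25361855e-02 -9.99745705e-01 -8.03437468e-04]
 [-9.83135750e-01 -2.20158663e-02 -1.81547236e-01]
 [ 1.81483381e-01  4.88127028e-03 -9.83381897e-01]] [0.06053897 0.55010275 1.1631816 ]
sleeve [([384.1, 279.6], 0.67), ([460.5, 256.6], 0.55), ([362.2, 241.6], 0.52)]
foot [([341.0, 329.7], 0.87), ([131.7, 306.9], 0.86), ([289.2, 237.8], 0.73)]
spacer [([398.7, 230.9], 0.73), ([244.1, 322.7], 0.53)]
post_seat [([269.7, 244.0], 0.92), ([327.4, 344.2], 0.84), ([107.3, 316.2], 0.72)]
post_top [([327.2, 343.1], 0.83), ([271.7, 237.4], 0.79), ([101.7, 314.6], 0.67)]
screw_wing [([136.4, 301.7], 0.61), ([305.4, 228.1], 0.6), ([360.1, 319.9], 0.51)]
```

View pics/scene0.png

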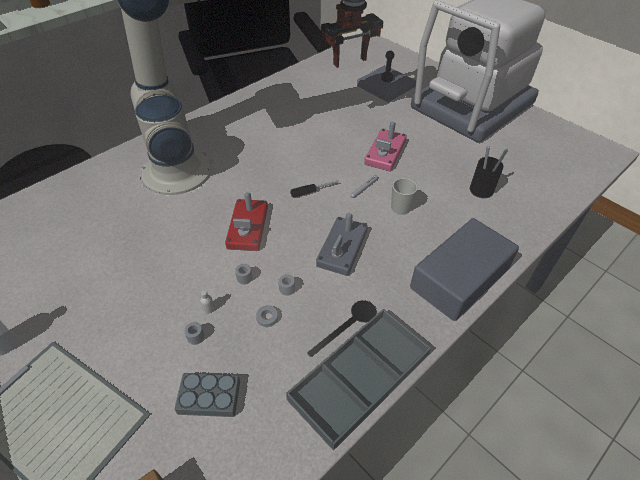

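View pics/top0.png

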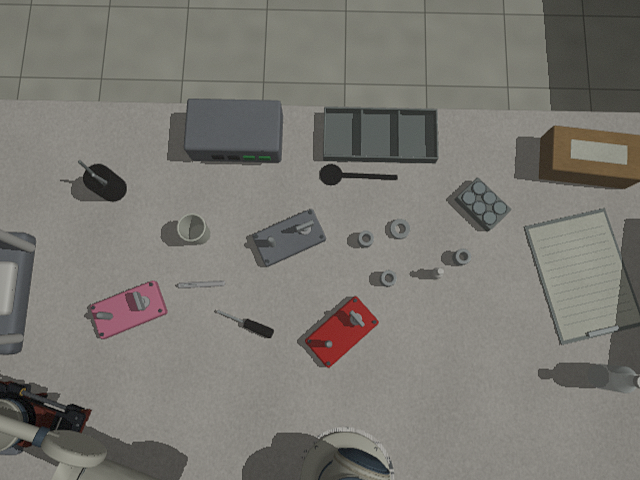

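The grey foot is at about (288,237) in the top view and (342,246) in the scene view. The three sleeves in the top view are at (387,279), (365,240) and (461,257). Next I'll compute their positions.

```bash
cat > h.py <<'E'
import numpy as np, cv2
from workcell import *
def ray(p,uv):
    R=np.array(p["R"]);t=np.array(p["t"])
    d=np.array([(uv[0]-p["cx"])/p["fx"],(uv[1]-p["cy"])/p["fy"],1.])
    return -R.T@t, R.T@d
def atz(p,uv,z):
    c,d=ray(p,uv); return c+d*(z-c[2])/d[2]
def tri(rs):
    A=0;b=0
    for c,d in rs:
        d=d/np.linalg.norm(d);M=np.eye(3)-np.outer(d,d);A=A+M;b=b+M@c
    return np.linalg.solve(A,b)
def proj(p,X):
    q=np.array(p["R"])@X+np.array(p["t"]);return np.array([p["fx"]*q[0]/q[2]+p["cx"],p["fy"]*q[1]/q[2]+p["cy"]])
E
python3 - <<'E'
from h import *
np.set_printoptions(precision=4,suppress=True)
T=read_camera("top");S=read_camera("scene")
for n,z in (("sleeve",0),("spacer",0),("dropper",0),("foot",0),("post_seat",.03),("post_top",.09),("screw_wing",.066)):
    for p,l in((T,"top"),(S,"scene")):
        for d in spot_point(p,n)[:4]: 
            X=atz(p,d["uv"],z);print(n,l,np.round(d["uv"],1),round(d["score"],2),X,np.hypot(X[0],X[1]).round(3))
cv2.imwrite("pics/tz.png",cv2.resize(T["img"][190:310,230:490,::-1],None,fx=3,fy=3,interpolation=cv2.INTER_CUBIC))
E
```

```text
sleeve top [460.8 259. ] 0.51 [ 0.5321 -0.2903  0.    ] 0.606
sleeve top [387.5 279.3] 0.48 [ 0.4756 -0.1023  0.    ] 0.486
sleeve top [363.9 239.7] 0.45 [ 0.577  -0.0416  0.    ] 0.578
sleeve scene [197.1 339.1] 0.69 [ 0.5429 -0.2845  0.    ] 0.613
sleeve scene [244.1 277.7] 0.57 [ 0.4765 -0.0976  0.    ] 0.486
sleeve scene [289.7 289. ] 0.57 [ 0.5824 -0.036   0.    ] 0.583
spacer top [401.6 229. ] 0.8 [ 0.6075 -0.1392  0.    ] 0.623
spacer scene [262.2 315.4] 0.66 [ 0.5955 -0.1348  0.    ] 0.611
spacer scene [353.  314.3] 0.3 [0.7416 0.0258 0.    ] 0.742
dropper top [243.6 324.8] 0.75 [0.353  0.2582 0.    ] 0.437
dropper top [434.3 274.5] 0.55 [ 0.4906 -0.2216  0.    ] 0.538
dropper scene [207.6 309. ] 0.59 [ 0.4913 -0.2197  0.    ] 0.538
foot top [287.6 236.6] 0.97 [0.5808 0.1558 0.    ] 0.601
foot top [129.1 307.9] 0.97 [0.3886 0.5488 0.    ] 0.672
foot scene [247.8 227.4] 0.91 [0.3442 0.017  0.    ] 0.345
foot scene [338.9 247.4] 0.7 [0.5699 0.1505 0.    ] 0.589
foot scene [385.2 149.9] 0.57 [0.377  0.5588 0.    ] 0.674
post_seat top [110.  315.6] 0.89 [0.3673 0.5822 0.03  ] 0.6
[... 570 characters left out ...]
top scene [351.8 214.5] 0.91 [0.5654 0.1973 0.09  ] 0.599
post_top scene [248.1 195.8] 0.9 [0.3257 0.0445 0.09  ] 0.329
post_top scene [393.2 121.6] 0.62 [0.3693 0.5904 0.09  ] 0.696
screw_wing top [357.4 320.4] 0.63 [ 0.3681 -0.0216  0.066 ] 0.369
screw_wing top [138.5 302.5] 0.63 [0.3987 0.5019 0.066 ] 0.641
screw_wing top [306.7 227.8] 0.47 [0.5905 0.1049 0.066 ] 0.6
screw_wing top [400.7 229.7] 0.3 [ 0.5909 -0.126   0.066 ] 0.604
screw_wing scene [336.1 248.5] 0.69 [0.6057 0.1009 0.066 ] 0.614
screw_wing scene [338.7 247.6] 0.64 [0.608  0.1078 0.066 ] 0.617
screw_wing scene [382.  145.3] 0.59 [0.4066 0.4987 0.066 ] 0.643
screw_wing scene [244.4 223.5] 0.49 [ 0.3806 -0.0136  0.066 ] 0.381
```

View pics/tz.png

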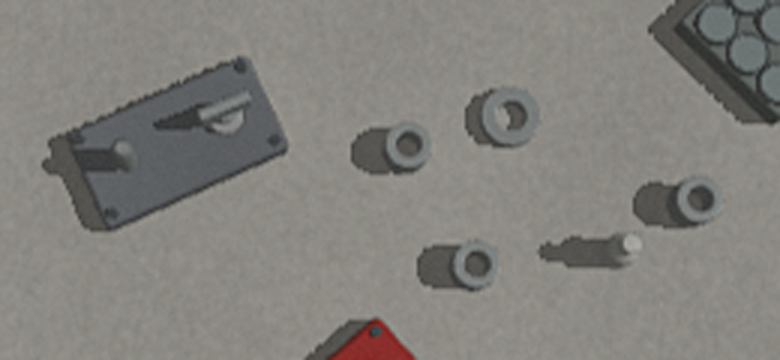

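```bash
cat >> h.py <<'E'
from scipy.spatial.transform import Rotation as Ro
def plan(xyz,yaw):
    s=read_state();R=Ro.from_euler("xyz",s["eef_rot"],degrees=True)
    Rt=Ro.from_euler("xyz",[180,0,yaw],degrees=True)
    d=R.inv().apply(np.array(xyz)-s["position"])*1000
    w=(R.inv()*Rt).as_rotvec()
    n=max(np.linalg.norm(d)/41.7,np.degrees(np.linalg.norm(w))/7.16)
    print("clock",round(s["clock"],2),"pos",s["position"].round(4),"rot",s["eef_rot"].round(2),"shift",d.round(1),"w",w.round(4),"rows",round(n,1),"gap",round(s["finger_gap"],4),"F",s["ft_force"].round(1))
def wcam():
    s=read_state();p=read_camera("wrist")
    T=np.eye(4);T[:3,:3]=Ro.from_euler("xyz",s["eef_rot"],degrees=True).as_matrix();T[:3,3]=s["position"]
    C=T@np.array(p["mount"]);p=dict(p);p["R"]=C[:3,:3].T;p["t"]=-C[:3,:3].T@C[:3,3];return p
E
python3 -c "
from h import *
plan([.476,-.1,.2],53)
print(np.array(wcam()['mount']).round(3))"
```

```text
clock 1.5 pos [0.1806 0.5722 0.2446] rot [180.    -0.    72.48] shift [-552.1  484.    44.6] w [ 0.   -0.    0.34] rows 17.6 gap 0.0881 F [0.2 0.2 0.6]
[[ 1.    -0.    -0.    -0.001]
 [ 0.     0.956  0.294 -0.082]
 [ 0.    -0.294  0.956 -0.139]
 [ 0.     0.     0.     1.   ]]
```

Call:
{"fn": "move_arm", "kwargs": {"commands": [[[-30, 26.5, 2.4, 0, 0, 0], [-60, 53, 4.8, 0, 0, 0], [-90, 79.5, 7.2, 0, 0, 0], [-120, 106, 9.6, 0, 0, 0], [-150, 132.5, 12, 0, 0, 0]]]}}

```text
clock: 1.97
position: [0.2621, 0.3876, 0.2325]
eef_rot: [180.0, -0.0, 72.5]
ft_force: [0.5, -0.7, -0.1]
finger_gap: 0.0876
```

Call:
{"fn": "move_arm", "kwargs": {"commands": [[[-30, 26.5, 2.4, 0, 0, 0], [-60, 53, 4.8, 0, 0, 0], [-90, 79.5, 7.2, 0, 0, 0], [-120, 106, 9.6, 0, 0, 0], [-150, 132.5, 12, 0, 0, 0]]]}}

```text
clock: 2.38
position: [0.3433, 0.2046, 0.2208]
eef_rot: [179.9, -0.0, 72.5]
ft_force: [1.0, -0.5, 0.1]
finger_gap: 0.0881
```

Call:
{"fn": "move_arm", "kwargs": {"commands": [[[-30, 26.5, 2.4, 0, 0, 0], [-60, 53, 4.8, 0, 0, 0], [-90, 79.5, 7.2, 0, 0, 0], [-120, 106, 9.6, 0, 0, 0], [-150, 132.5, 12, 0, 0, 0]]]}}

```text
clock: 2.8
position: [0.4246, 0.0213, 0.2089]
eef_rot: [179.9, -0.0, 72.5]
ft_force: [0.5, 0.2, -0.7]
finger_gap: 0.0873
```

```bash
python3 -c "
from h import *
plan([.476,-.1,.2],53)"
```

```text
clock 2.8 pos [0.4246 0.0213 0.2089] rot [ 1.7993e+02 -3.0000e-02  7.2470e+01] shift [-100.2   85.6    9. ] w [ 0.0011 -0.0007  0.3398] rows 3.2 gap 0.0873 F [ 0.5  0.2 -0.7]
```

Call:
{"fn": "move_arm", "kwargs": {"commands": [[[-28, 24, 2.5, 0, 0, 0.11], [-56, 48, 5, 0, 0, 0.22], [-84, 72, 8, 0, 0, 0.33], [-100, 85.5, 9, 0, 0, 0.34], [-100, 85.5, 9, 0, 0, 0.34]]]}}

```text
clock: 3.22
position: [0.4761, -0.1012, 0.1986]
eef_rot: [-180.0, 0.1, 52.7]
ft_force: [0.5, 0.9, -0.1]
finger_gap: 0.0877
```

```bash
python3 -c "
from h import *
plan([.476,-.1,.2],53)
p=wcam()
cv2.imwrite('pics/w1.png',p['img'][:,:,::-1])
for n in('sleeve','spacer'):
  for d in spot_point(p,n)[:3]+look_for(p,n)[:3]:
    print(n,d)
    if 'uv' in d: print(atz(p,d['uv'],0))
"
```

```text
clock 3.22 pos [ 0.4761 -0.1012  0.1986] rot [-1.7996e+02  9.0000e-02  5.2710e+01] shift [ 0.9 -0.8 -1.4] w [-0.0006  0.0016 -0.0051] rows 0.0 gap 0.0877 F [ 0.5  0.9 -0.1]
sleeve {'uv': [323.1, 218.9], 'score': 0.95}
[ 0.4762927  -0.10078142  0.        ]
sleeve {'uv': [445.1, 269.6], 'score': 0.78}
[ 0.57442981 -0.04499446  0.        ]
sleeve {'uv': [198.5, 382.5], 'score': 0.67}
[ 5.30517706e-01 -2.87279377e-01 -5.55111512e-17]
sleeve {'extent': [421.0, 249.2, 64.7, 57.9], 'score': 0.93}
sleeve {'extent': [187.6, 369.1, 35.5, 30.7], 'score': 0.83}
sleeve {'extent': [297.0, 195.6, 53.7, 60.0], 'score': 0.66}
spacer {'uv': [382.6, 350.4], 'score': 0.7}
[ 0.60625155 -0.13183405  0.        ]
```

View pics/w1.png

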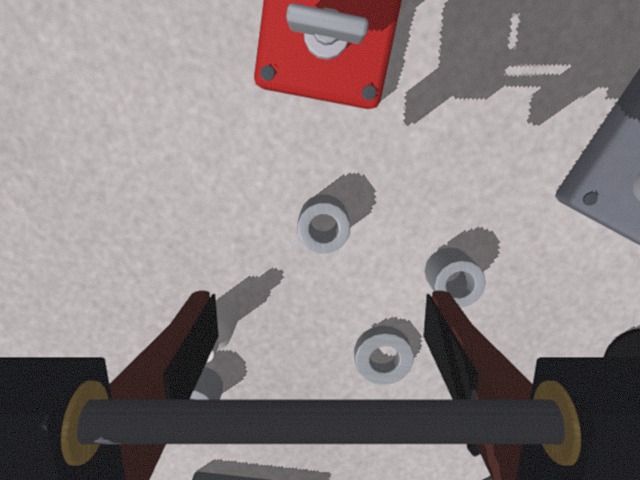

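```bash
python3 -c "
from h import *
p=wcam()
print(atz(p,(324,227.5),.036),proj(p,np.array([.476,-.101,.03])))
g=p['img'].astype(int)
print(g[228,290:360:1,0]); print(g[190:265,324,0])
plan([.476,-.101,.027],53)
"
```

```text
[ 0.47487748 -0.09453963  0.036     ] [317.99209954 231.57045512]
[195 188 163 176 174 163 159 159 156 151 152 155 152 139 103  73  74  86
 106 109 109 110 106 106 104 105 109 108 107 107 111 115 110 109 116 112
 113 111 110 104  85  74 121 173 184 169 169 163 158 158 159 155 149 141
 113  99 104 107 140 178 190 198 202 197 195 193 195 187 189 194]
[106 107 111 111 108 114 110 105  93  74  75  79  79  74  78  78  83 112
 144 155 154 153 153 158 154 159 155 165 159 123 106 105 105 104 107 111
 106 106 116 113 108 113 105  89  72  76  76  78  78  74  82  76  74  79
  77 105 146 160 155 157 154 156 157 157 155 158 171 185 184 182 176 182
 185 191 191]
clock 3.52 pos [ 0.4755 -0.0966  0.2001] rot [ 1.7996e+02 -3.0000e-02  5.3100e+01] shift [ -3.3   2.9 173.1] w [ 0.0007 -0.0005  0.0018] rows 4.2 gap 0.0879 F [-0.5  0.5  0.5]
```

```bash
python3 -c "
from h import *
p=wcam()
plan([.476,-.101,.027],53)
for d in spot_point(p,'sleeve')[:3]: print(d,atz(p,d['uv'],0))
print([d['extent'] for d in look_for(p,'sleeve')])
i=p['img'][:,:,::-1]
cv2.imwrite('pics/w2.png',cv2.resize(i[170:290,250:400],None,fx=5,fy=5,interpolation=cv2.INTER_NEAREST))
"
```

```text
clock 3.57 pos [ 0.4756 -0.0966  0.2001] rot [ 1.7996e+02 -3.0000e-02  5.3110e+01] shift [ -3.3   2.8 173.1] w [ 0.0007 -0.0005  0.0019] rows 4.2 gap 0.0876 F [ 0.  -0.5 -0.7]
{'uv': [319.4, 222.0], 'score': 0.85} [ 0.47673703 -0.10022613  0.        ]
{'uv': [441.0, 271.6], 'score': 0.73} [ 0.57423131 -0.04325385  0.        ]
{'uv': [195.3, 381.6], 'score': 0.59} [ 0.52970429 -0.28487121  0.        ]
[[290.0, 198.3, 55.9, 59.3], [417.2, 251.1, 60.3, 56.7], [191.1, 370.5, 27.6, 28.6]]
```

View pics/w2.png

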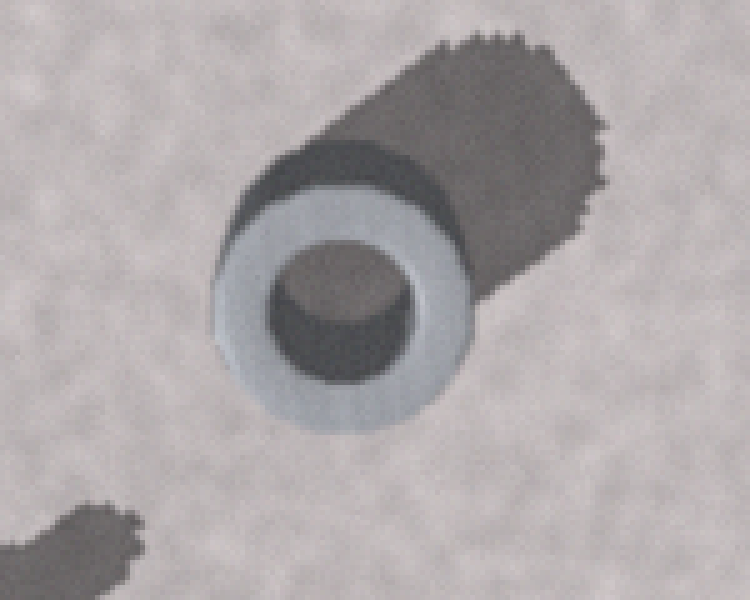

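The sleeve rim is centred at about (318.6, 231.9) in the wrist picture, with nothing around it.

```bash
python3 -c "
from h import *
p=wcam()
X=atz(p,(318.5,232),.036);print(X)
plan([X[0],X[1],.027],53)
"
```

```text
[ 0.47532716 -0.10010885  0.036     ]
clock 3.72 pos [ 0.4756 -0.097   0.2   ] rot [ 1.7997e+02 -2.0000e-02  5.3080e+01] shift [ -2.7   1.5 173. ] w [ 0.0006 -0.0003  0.0013] rows 4.1 gap 0.0878 F [1.1 0.6 0.8]
```

Call:
{"fn": "move_arm", "kwargs": {"commands": [[[-2.5, 1.5, 40, 0, 0, 0], [-2.5, 1.5, 80, 0, 0, 0], [-2.5, 1.5, 120, 0, 0, 0], [-2.5, 1.5, 155, 0, 0, 0], [-2.5, 1.5, 172, 0, 0, 0]]]}}

```text
clock: 4.13
position: [0.4726, -0.0995, 0.0225]
eef_rot: [-179.6, 0.1, 53.0]
ft_force: [0.1, 0.8, -0.1]
finger_gap: 0.0877
```

Call:
{"fn": "move_arm", "kwargs": {"commands": [[[0, 0, 0, 0, 0, 0], [0, 0, 0, 0, 0, 0]]]}}

```text
clock: 4.3
position: [0.4749, -0.1002, 0.0269]
eef_rot: [-179.9, 0.0, 53.0]
ft_force: [1.2, -0.3, 0.2]
finger_gap: 0.0879
```

```bash
python3 -c "
from h import *
p=wcam()
plan([.4753,-.1001,.027],53)
cv2.imwrite('pics/w3.png',p['img'][:,:,::-1])
"
```

```text
clock 4.35 pos [ 0.4753 -0.1004  0.0277] rot [-179.99    0.     53.03] shift [ 0.2 -0.2  0.7] w [-0.0001  0.0001  0.0005] rows 0.0 gap 0.088 F [-0.1 -0.6 -0.5]
```

View pics/w3.png

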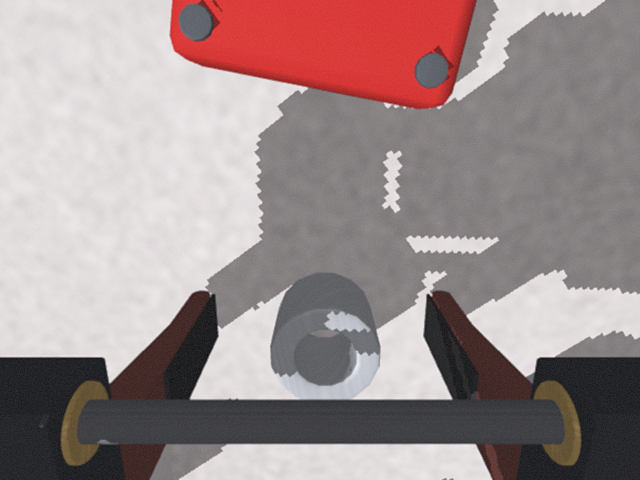

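The sleeve is centred between the fingers, with its rim at about (325,355). I'll close on it.

Call:
{"fn": "move_arm", "kwargs": {"commands": [[[0, 0, 0, 0, 0, 0], [0, 0, 0, 0, 0, 0], [0, 0, 0, 0, 0, 0], [0, 0, 0, 0, 0, 0], [0, 0, 0, 0, 0, 0]]], "claw": 30}}

```text
clock: 4.77
position: [0.4755, -0.1006, 0.0279]
eef_rot: [180.0, -0.0, 53.0]
ft_force: [0.3, -0.4, -0.1]
finger_gap: 0.0579
```

Call:
{"fn": "move_arm", "kwargs": {"commands": [[[0, 0, 0, 0, 0, 0], [0, 0, 0, 0, 0, 0], [0, 0, 0, 0, 0, 0], [0, 0, 0, 0, 0, 0], [0, 0, 0, 0, 0, 0]]]}}

```text
clock: 5.18
position: [0.4754, -0.1006, 0.0277]
eef_rot: [180.0, -0.0, 53.0]
ft_force: [-0.1, 0.2, 1.1]
finger_gap: 0.04
```

Call:
{"fn": "move_arm", "kwargs": {"commands": [[[0, 0, -35, 0, 0, 0], [0, 0, -75, 0, 0, 0], [0, 0, -115, 0, 0, 0], [0, 0, -150, 0, 0, 0], [0, 0, -170, 0, 0, 0]]]}}

```text
clock: 5.6
position: [0.4761, -0.1009, 0.2023]
eef_rot: [179.7, -0.1, 53.0]
ft_force: [0.5, 0.1, -1.8]
finger_gap: 0.0395
```

```bash
python3 -c "
from h import *
plan([.577,.156,.2],21)
"
```

```text
clock 5.6 pos [ 0.4761 -0.1009  0.2023] rot [ 1.7971e+02 -1.0000e-01  5.2990e+01] shift [265.9 -74.1   2.4] w [ 0.0044 -0.0031  0.5583] rows 6.6 gap 0.0395 F [ 0.5  0.1 -1.8]
```

Call:
{"fn": "move_arm", "kwargs": {"commands": [[[35, -9.8, 0, 0, 0, 0.08], [70, -19.6, 0, 0, 0, 0.16], [105, -29.4, 0, 0, 0, 0.24], [140, -39, 0, 0, 0, 0.32], [175, -49, 0, 0, 0, 0.4]]]}}

```text
clock: 6.02
position: [0.5417, 0.0701, 0.1972]
eef_rot: [-180.0, 0.0, 29.8]
ft_force: [0.1, -0.5, -2.1]
finger_gap: 0.0397
```

```bash
python3 -c "
from h import *
plan([.577,.156,.2],21)
"
```

```text
clock 6.02 pos [0.5417 0.0701 0.1972] rot [-1.800e+02  4.000e-02  2.983e+01] shift [ 73.3 -57.   -2.8] w [0.     0.0007 0.1541] rows 2.2 gap 0.0397 F [ 0.1 -0.5 -2.1]
```

Call:
{"fn": "move_arm", "kwargs": {"commands": [[[26, -20, -1, 0, 0, 0.06], [52, -40, -2, 0, 0, 0.12], [70, -55, -2.5, 0, 0, 0.15], [70, -55, -2.5, 0, 0, 0.15], [70, -55, -2.5, 0, 0, 0.15]]]}}

```text
clock: 6.43
position: [0.5743, 0.1522, 0.199]
eef_rot: [180.0, 0.1, 21.6]
ft_force: [-0.2, -0.7, -1.2]
finger_gap: 0.0394
```

Call:
{"fn": "move_arm", "kwargs": {"commands": [[[0, 0, 0, 0, 0, 0], [0, 0, 0, 0, 0, 0], [0, 0, 0, 0, 0, 0]]]}}

```text
clock: 6.68
position: [0.5744, 0.1501, 0.2003]
eef_rot: [180.0, -0.0, 21.4]
ft_force: [0.6, -0.3, -1.5]
finger_gap: 0.0399
```

```bash
python3 -c "
from h import *
p=wcam()
plan([.577,.156,.2],21)
cv2.imwrite('pics/w4.png',p['img'][:,:,::-1])
for n,z in (('foot',0),('post_seat',.03),('post_top',.09),('screw_wing',.066)):
  for d in spot_point(p,n)[:3]: print(n,d,atz(p,d['uv'],z))
"
```

```text
clock 6.73 pos [0.5744 0.1502 0.2003] rot [ 1.7998e+02 -1.0000e-02  2.1410e+01] shift [ 4.5 -4.5  0.3] w [ 0.0003 -0.0002  0.0072] rows 0.2 gap 0.0395 F [ 0.2 -0.9 -2.3]
foot {'uv': [11.9, 264.9], 'score': 0.79} [0.3431071  0.01482501 0.        ]
foot {'uv': [326.0, 219.6], 'score': 0.71} [0.57777214 0.14943879 0.        ]
post_seat {'uv': [319.3, 165.9], 'score': 0.9} [0.55547331 0.19151824 0.03      ]
post_seat {'uv': [325.7, 217.2], 'score': 0.25} [0.57382462 0.15777645 0.03      ]
post_top {'uv': [317.8, 177.5], 'score': 0.9} [0.55473169 0.19144167 0.09      ]
screw_wing {'uv': [320.2, 311.6], 'score': 0.71} [0.59199339 0.10014619 0.066     ]
```

View pics/w4.png

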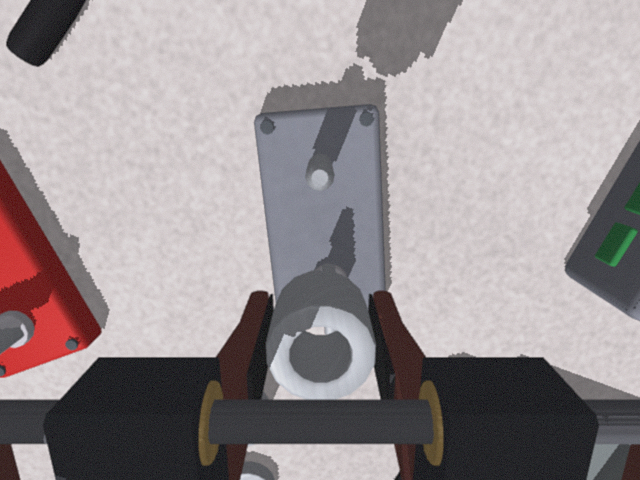

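```bash
python3 -c "
from h import *
p=wcam();i=p['img'][:,:,::-1]
a=cv2.resize(i[150:210,280:360],None,fx=8,fy=8,interpolation=cv2.INTER_NEAREST)
b=cv2.resize(i[260:410,250:400],None,fx=4,fy=4,interpolation=cv2.INTER_NEAREST)[:480]
cv2.imwrite('pics/w5.png',a);cv2.imwrite('pics/w5b.png',b)
s=read_state();z=s['position'][2]
for uv in((319,178),): print(atz(p,uv,.09))
for uv in((321,352),(321,354)): print(atz(p,uv,z+.009)-s['position'])
print(proj(p,s['position']+[0,0,.009]))
"
```

```text
[0.55561536 0.19211046 0.09      ]
[-0.00205118  0.00103878  0.009     ]
[-0.00176046  0.00029912  0.009     ]
[325.3604059  356.31137953]
```

View pics/w5.png

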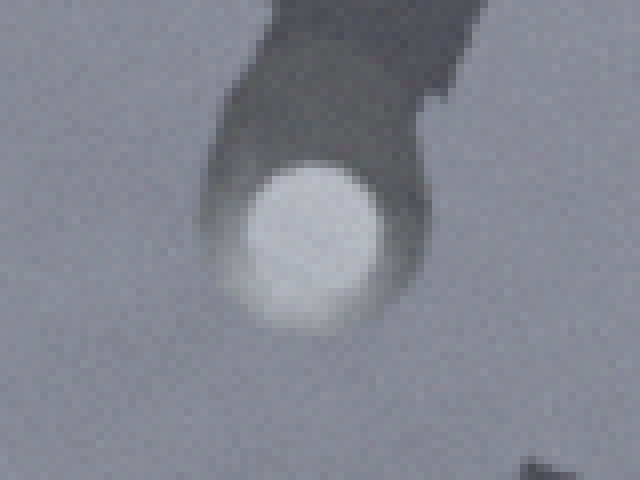

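View pics/w5b.png

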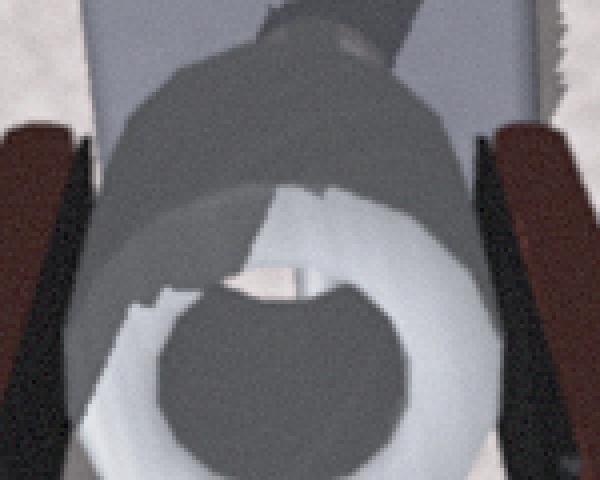

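```bash
python3 -c "
from h import *
plan([.5576,.1915,.131],21.4)
"
```

```text
clock 6.98 pos [0.5745 0.1509 0.2003] rot [ 1.800e+02 -1.000e-02  2.145e+01] shift [ -0.9 -43.9  69.3] w [ 0.     -0.0003  0.0009] rows 2.0 gap 0.0398 F [ 0.3 -0.4 -1.7]
```

Call:
{"fn": "move_arm", "kwargs": {"commands": [[[-1, -15, 0, 0, 0, 0], [-1, -30, 20, 0, 0, 0], [-1, -40, 40, 0, 0, 0], [-1, -44, 55, 0, 0, 0], [-1, -44, 69, 0, 0, 0]]]}}

```text
clock: 7.4
position: [0.5564, 0.1936, 0.1299]
eef_rot: [-180.0, 0.0, 21.6]
ft_force: [-0.0, 0.6, -0.7]
finger_gap: 0.0399
```

Call:
{"fn": "move_arm", "kwargs": {"commands": [[[0, 0, 0, 0, 0, 0], [0, 0, 0, 0, 0, 0], [0, 0, 0, 0, 0, 0], [0, 0, 0, 0, 0, 0]]]}}

```text
clock: 7.73
position: [0.5583, 0.1918, 0.1328]
eef_rot: [180.0, -0.1, 21.5]
ft_force: [-0.7, -0.4, -0.4]
finger_gap: 0.0397
```

```bash
python3 -c "
from h import *
p=wcam()
plan([.5576,.1915,.131],21.4)
S=read_camera('scene');T=read_camera('top')
cv2.imwrite('pics/w6.png',p['img'][:,:,::-1])
a=cv2.resize(S['img'][170:270,300:400,::-1],None,fx=4,fy=4,interpolation=cv2.INTER_CUBIC)
b=cv2.resize(T['img'][190:290,230:330,::-1],None,fx=4,fy=4,interpolation=cv2.INTER_CUBIC)
cv2.imwrite('pics/st6.png',np.hstack([a,b]))
"
```

```text
clock 7.78 pos [0.5583 0.1918 0.1328] rot [ 1.7999e+02 -1.4000e-01  2.1450e+01] shift [-0.7  0.   1.7] w [ 0.0002 -0.0025  0.0009] rows 0.0 gap 0.0397 F [ 0.4  0.2 -1.6]
```

View pics/w6.png

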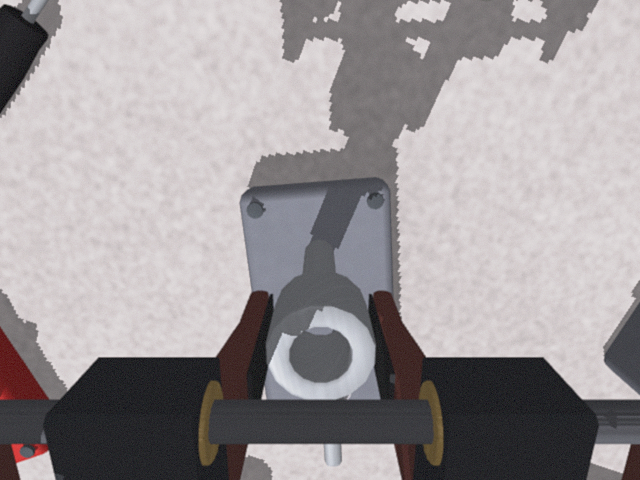

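View pics/st6.png

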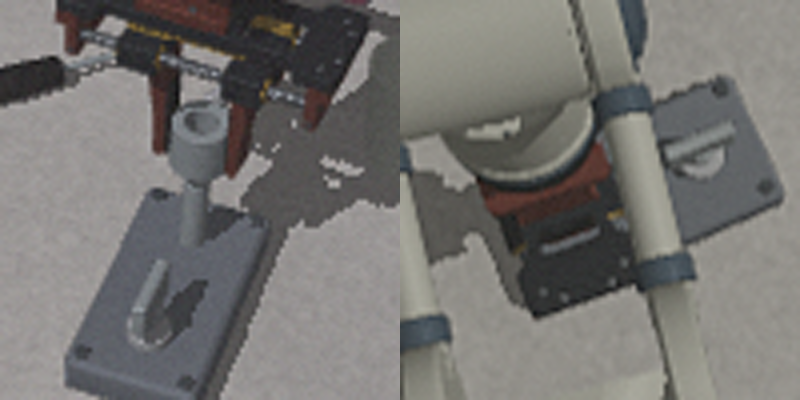

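The sleeve and post line up in both the wrist and scene views, so I'll lower it in steps and watch the force.

Call:
{"fn": "move_arm", "kwargs": {"commands": [[[-0.5, 0, 5, 0, 0, 0], [-0.5, 0, 10, 0, 0, 0], [-0.5, 0, 15, 0, 0, 0], [-0.5, 0, 20, 0, 0, 0], [-0.5, 0, 22, 0, 0, 0]]]}}

```text
clock: 8.3
position: [0.5565, 0.1915, 0.1075]
eef_rot: [-180.0, 0.1, 21.5]
ft_force: [0.0, -0.7, -1.3]
finger_gap: 0.0395
```

Call:
{"fn": "move_arm", "kwargs": {"commands": [[[0, 0, 4, 0, 0, 0], [0, 0, 8, 0, 0, 0], [0, 0, 8, 0, 0, 0]]]}}

```text
clock: 8.55
position: [0.5566, 0.1916, 0.0999]
eef_rot: [-180.0, 0.1, 21.5]
ft_force: [-0.0, 1.1, -1.6]
finger_gap: 0.0398
```

```bash
python3 -c "
from h import *
p=wcam()
plan([.5576,.1915,.0577],21.4)
S=read_camera('scene')
cv2.imwrite('pics/w7.png',p['img'][:,:,::-1])
a=cv2.resize(S['img'][170:270,300:400,::-1],None,fx=4,fy=4,interpolation=cv2.INTER_CUBIC)
cv2.imwrite('pics/st7.png',np.hstack([a,cv2.resize(p['img'][180:480,170:470,::-1],(400,400))]))
print(read_state()['ft_torque'])
"
```

```text
clock 8.6 pos [0.5567 0.1917 0.1004] rot [-1.7999e+02  6.0000e-02  2.1490e+01] shift [ 0.8  0.5 42.7] w [-0.0001  0.0011  0.0016] rows 1.0 gap 0.0396 F [-0.3  0.3 -0.7]
[-0.03920397  0.08730082 -0.00166872]
```

View pics/st7.png

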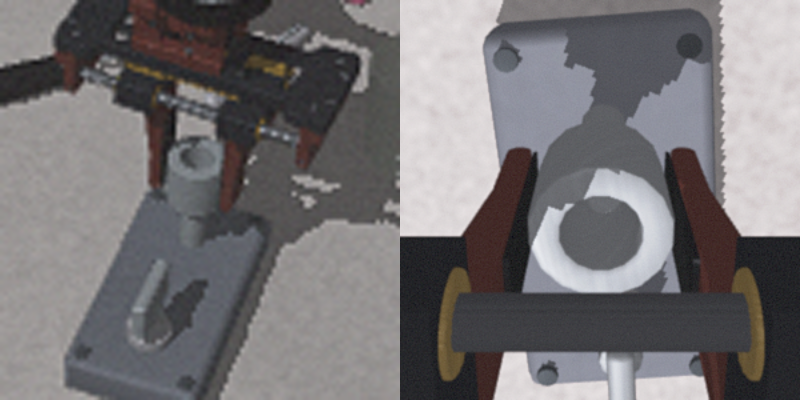

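The sleeve's bottom is now about 17 mm below the post top and there is no side force, so the post is in the bore. I'll keep going.

Call:
{"fn": "move_arm", "kwargs": {"commands": [[[0, 0, 8, 0, 0, 0], [0, 0, 16, 0, 0, 0], [0, 0, 24, 0, 0, 0], [0, 0, 30, 0, 0, 0], [0, 0, 35, 0, 0, 0]]]}}

```text
clock: 9.07
position: [0.5565, 0.1915, 0.0646]
eef_rot: [-180.0, 0.1, 21.5]
ft_force: [-0.6, -0.1, -1.4]
finger_gap: 0.0398
```

Call:
{"fn": "move_arm", "kwargs": {"commands": [[[0, 0, 2, 0, 0, 0], [0, 0, 4, 0, 0, 0], [0, 0, 6, 0, 0, 0], [0, 0, 7, 0, 0, 0], [0, 0, 7, 0, 0, 0]]]}}

```text
clock: 9.48
position: [0.5571, 0.1917, 0.0591]
eef_rot: [180.0, -0.0, 21.5]
ft_force: [0.5, -0.4, -1.8]
finger_gap: 0.0399
```

Call:
{"fn": "move_arm", "kwargs": {"commands": [[[0, 0, 1, 0, 0, 0], [0, 0, 2, 0, 0, 0], [0, 0, 2, 0, 0, 0]]]}}

```text
clock: 9.73
position: [0.5573, 0.1918, 0.0577]
eef_rot: [180.0, -0.0, 21.5]
ft_force: [-0.2, -0.2, 0.3]
finger_gap: 0.0393
```

```bash
python3 -c "
from h import *
plan([.5576,.1915,.0577],21.4)"
```

```text
clock 9.73 pos [0.5573 0.1918 0.0577] rot [ 1.7999e+02 -5.0000e-02  2.1490e+01] shift [ 0.2  0.4 -0. ] w [ 0.0001 -0.0008  0.0015] rows 0.0 gap 0.0393 F [-0.2 -0.2  0.3]
```

Call:
{"fn": "move_arm", "kwargs": {"commands": [[[0, 0, 0.7, 0, 0, 0], [0, 0, 1.2, 0, 0, 0], [0, 0, 1.2, 0, 0, 0]]]}}

```text
clock: 9.98
position: [0.5573, 0.1918, 0.0577]
eef_rot: [180.0, -0.1, 21.5]
ft_force: [-3.1, -0.8, 6.5]
finger_gap: 0.0397
```

The force has risen and z has stopped at the expected height, so the sleeve is seated. I'll release it.

Call:
{"fn": "move_arm", "kwargs": {"commands": [[[0, 0, 0, 0, 0, 0], [0, 0, 0, 0, 0, 0], [0, 0, 0, 0, 0, 0], [0, 0, 0, 0, 0, 0], [0, 0, 0, 0, 0, 0]]], "claw": 60}}

```text
clock: 10.4
position: [0.5569, 0.1917, 0.0556]
eef_rot: [-180.0, 0.0, 21.5]
ft_force: [-0.4, 0.3, -0.5]
finger_gap: 0.0599
```

Call:
{"fn": "move_arm", "kwargs": {"commands": [[[0, 0, -10, 0, 0, 0], [0, 0, -30, 0, 0, 0], [0, 0, -60, 0, 0, 0], [0, 0, -95, 0, 0, 0], [0, 0, -130, 0, 0, 0]]]}}

```text
clock: 10.82
position: [0.5565, 0.1916, 0.1875]
eef_rot: [-180.0, 0.1, 21.5]
ft_force: [-0.8, 0.2, 0.3]
finger_gap: 0.06
```

```bash
python3 -c "
from h import *
plan([.59,.10,.2],21.4)"
```

```text
clock 10.82 pos [0.5565 0.1916 0.1875] rot [-1.7999e+02  6.0000e-02  2.1490e+01] shift [ -2.4  97.5 -12.5] w [-0.0001  0.001   0.0015] rows 2.4 gap 0.06 F [-0.8  0.2  0.3]
```

Call:
{"fn": "move_arm", "kwargs": {"commands": [[[0, 30, 0, 0, 0, 0], [0, 60, 0, 0, 0, 0], [0, 85, 0, 0, 0, 0], [0, 92, 0, 0, 0, 0], [0, 92, 0, 0, 0, 0]]]}}

```text
clock: 11.23
position: [0.5912, 0.1044, 0.1864]
eef_rot: [180.0, -0.0, 21.3]
ft_force: [-0.4, 0.4, 0.7]
finger_gap: 0.0601
```

Call:
{"fn": "move_arm", "kwargs": {"commands": [[[0, 0, 0, 0, 0, 0], [0, 0, 0, 0, 0, 0], [0, 0, 0, 0, 0, 0], [0, 0, 0, 0, 0, 0]]]}}

```text
clock: 11.57
position: [0.5904, 0.1072, 0.186]
eef_rot: [-180.0, 0.0, 21.6]
ft_force: [0.5, -0.4, 0.2]
finger_gap: 0.0598
```

```bash
python3 -c "
from h import *
p=wcam()
plan([.59,.105,.2],21.4)
cv2.imwrite('pics/w8.png',p['img'][:,:,::-1])
for n,z in (('post_top',.09),('screw_wing',.066),('sleeve',.03)):
  for d in spot_point(p,n)[:2]: print(n,d,atz(p,d['uv'],z))
"
```

```text
clock 11.62 pos [0.5904 0.1071 0.186 ] rot [-179.99   -0.     21.57] shift [ -1.2   1.8 -14. ] w [-0.0001 -0.      0.0029] rows 0.3 gap 0.06 F [-0.1 -0.2  0.2]
post_top {'uv': [321.9, 92.5], 'score': 0.62} [0.55565468 0.19255314 0.09      ]
screw_wing {'uv': [330.9, 242.1], 'score': 0.79} [0.59390307 0.11187195 0.066     ]
sleeve {'uv': [243.4, 368.5], 'score': 0.95} [ 0.57309181 -0.02196538  0.03      ]
sleeve {'uv': [320.7, 100.1], 'score': 0.86} [0.5558084 0.1905194 0.03     ]
```

View pics/w8.png

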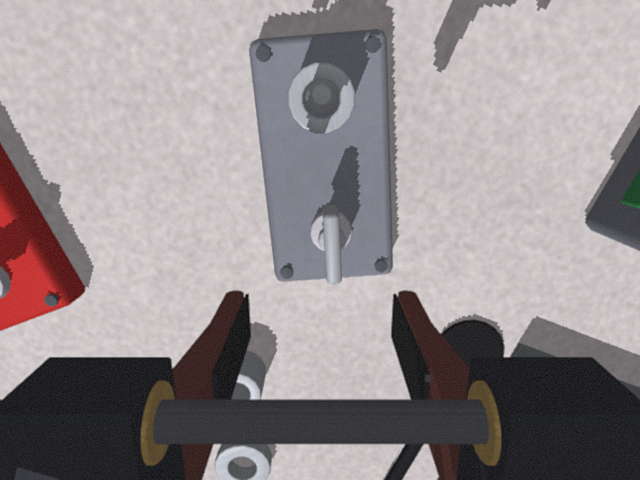

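```bash
python3 -c "
from h import *
p=wcam();plan([.59,.105,.2],21.4)
i=p['img'][:,:,::-1]
cv2.imwrite('pics/w9.png',cv2.resize(i[190:300,260:410],None,fx=5,fy=5,interpolation=cv2.INTER_NEAREST))
q={k:atz(p,v,.03)[:2] for k,v in dict(a=(264,50),b=(373,43),c=(287,271),d=(381,265)).items()}
an=lambda v:np.degrees(np.arctan2(v[1],v[0]))
print(an(q['b']-q['a']),an(q['d']-q['c']),an(q['a']-q['c'])-90,an(q['b']-q['d'])-90, {k:v.round(4) for k,v in q.items()}, sum(q.values())/4)
"
```

```text
clock 11.82 pos [0.5906 0.1064 0.1859] rot [-180.     -0.     21.51] shift [ -1.1   1.1 -14.1] w [-0.0001 -0.      0.002 ] rows 0.3 gap 0.06 F [ 0.9  0.6 -0.2]
24.879185244665127 25.4094426427265 25.76438034428888 25.866390537953208 {'a': array([0.5112, 0.2048]), 'b': array([0.5744, 0.2341]), 'c': array([0.577 , 0.0686]), 'd': array([0.6401, 0.0986])} [0.57568979 0.15155484]
```

View pics/w9.png

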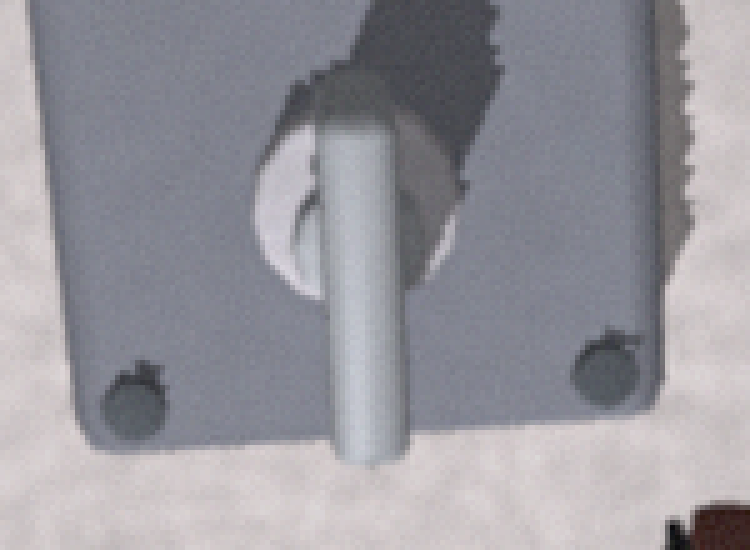

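```bash
python3 -c "
from h import *
p=wcam();plan([.5957,.1106,.186],21.4)
a=atz(p,(331,216),.08);b=atz(p,(334.2,281),.08)
d=a-b;print(a,b,np.linalg.norm(d),np.degrees(np.arctan2(d[1],d[0])),(a+b)/2)
"
```

```text
clock 11.87 pos [0.5907 0.1063 0.186 ] rot [180.    0.   21.5] shift [ 6.3 -2.1 -0. ] w [0.     0.     0.0018] rows 0.2 gap 0.0599 F [ 0.7 -0.5 -0.7]
[0.58628982 0.12995464 0.08      ] [0.60364247 0.09217855 0.08      ] 0.041570991296494796 114.67193154119501 [0.59496614 0.1110666  0.08      ]
```

```bash
python3 -c "
from h import *
plan([.5958,.1106,.069],24.7)
"
```

```text
clock 11.87 pos [0.5907 0.1063 0.186 ] rot [180.    0.   21.5] shift [  6.4  -2.1 117. ] w [ 0.      0.     -0.0558] rows 2.8 gap 0.0599 F [ 0.7 -0.5 -0.7]
```

Call:
{"fn": "move_arm", "kwargs": {"commands": [[[6.5, -2, 5, 0, 0, -0.056], [6.5, -2, 25, 0, 0, -0.056], [6.5, -2, 50, 0, 0, -0.056], [6.5, -2, 70, 0, 0, -0.056], [6.5, -2, 80, 0, 0, -0.056]]]}}

```text
clock: 12.28
position: [0.5948, 0.1102, 0.1026]
eef_rot: [-179.9, 0.2, 24.7]
ft_force: [0.3, 0.4, -0.0]
finger_gap: 0.0599
```

Call:
{"fn": "move_arm", "kwargs": {"commands": [[[0, 0, 10, 0, 0, 0], [0, 0, 20, 0, 0, 0], [0, 0, 30, 0, 0, 0], [0, 0, 37, 0, 0, 0], [0, 0, 37, 0, 0, 0]]]}}

```text
clock: 12.7
position: [0.5954, 0.1102, 0.0673]
eef_rot: [-180.0, 0.1, 24.7]
ft_force: [0.3, 0.1, -0.5]
finger_gap: 0.0599
```

```bash
python3 -c "
from h import *
p=wcam();plan([.5958,.1106,.069],24.7)
cv2.imwrite('pics/w10.png',p['img'][:,:,::-1])
"
```

```text
clock 12.75 pos [0.5958 0.1103 0.0683] rot [-1.7998e+02  6.0000e-02  2.4690e+01] shift [ 0.2 -0.3 -0.7] w [-0.0003  0.001  -0.0001] rows 0.0 gap 0.06 F [-0.1  0.2 -0.8]
```

View pics/w10.png

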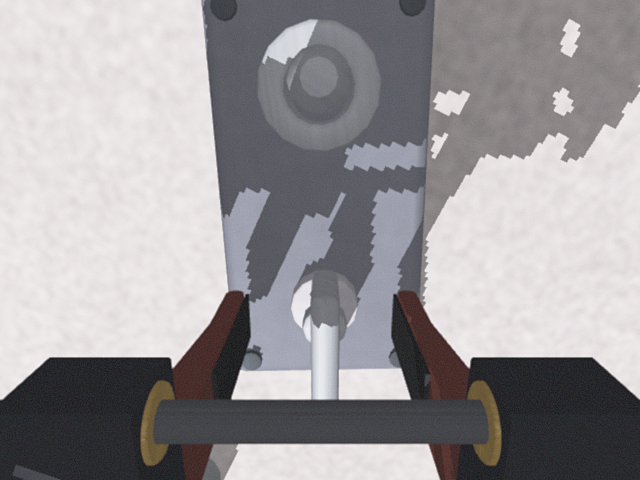

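The wing, at about column 325, sits between the fingers and parallel to the pads. I'll close on it.

Call:
{"fn": "move_arm", "kwargs": {"commands": [[[0, 0, 0, 0, 0, 0], [0, 0, 0, 0, 0, 0], [0, 0, 0, 0, 0, 0], [0, 0, 0, 0, 0, 0], [0, 0, 0, 0, 0, 0]]], "claw": 0}}

```text
clock: 13.17
position: [0.5962, 0.1104, 0.0694]
eef_rot: [180.0, -0.0, 24.7]
ft_force: [0.8, 0.1, 0.2]
finger_gap: 0.0296
```

Call:
{"fn": "move_arm", "kwargs": {"commands": [[[0, 0, 0, 0, 0, 0], [0, 0, 0, 0, 0, 0], [0, 0, 0, 0, 0, 0], [0, 0, 0, 0, 0, 0], [0, 0, 0, 0, 0, 0]]]}}

```text
clock: 13.58
position: [0.5967, 0.1106, 0.0692]
eef_rot: [180.0, -0.1, 24.7]
ft_force: [5.8, 2.2, -2.2]
finger_gap: 0.0169
```

Call:
{"fn": "move_arm", "kwargs": {"commands": [[[0, 0, 0, 0, 0, 0], [0, 0, 0, 0, 0, 0], [0, 0, 0, 0, 0, 0], [0, 0, 0, 0, 0, 0], [0, 0, 0, 0, 0, 0]]]}}

```text
clock: 14.0
position: [0.5967, 0.1106, 0.0691]
eef_rot: [180.0, -0.1, 24.7]
ft_force: [4.8, 2.2, -1.7]
finger_gap: 0.0169
```

```bash
python3 -c "
from h import *
plan([.5958,.1106,.069],24.7)
print(read_state()['ft_torque'],read_state()['qpos'])
"
```

```text
clock 14.0 pos [0.5967 0.1106 0.0691] rot [ 1.7999e+02 -1.1000e-01  2.4700e+01] shift [-0.9 -0.4  0.1] w [ 0.0002 -0.0019  0.    ] rows 0.0 gap 0.0169 F [ 4.8  2.2 -1.7]
[ 0.33156467 -0.84021    -0.00655223] [ 7.28095395e+00  8.24954626e+00  8.51103656e+01  2.15240193e-02
  8.65297559e+01 -1.74205056e+01]
```

```bash
python3 -c "
from h import *
p=wcam()
cv2.imwrite('pics/w11.png',cv2.resize(p['img'][230:480,170:470,::-1],None,fx=2.4,fy=2.4))
"
```

```text
(no output)
```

View pics/w11.png

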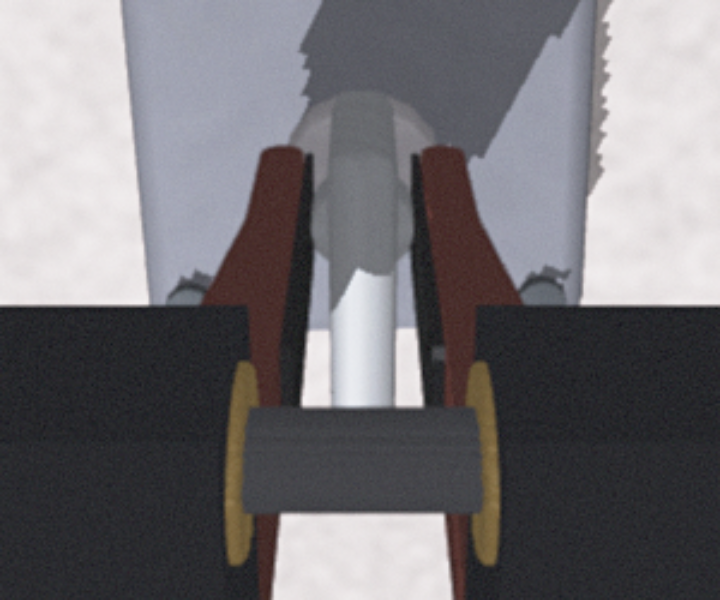

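The jaws stopped at 16.9 mm on the round hub under the wing, because the tips were at about 47 mm. I'll open, rise 8 mm and grip again.

Call:
{"fn": "move_arm", "kwargs": {"commands": [[[0, 0, 0, 0, 0, 0], [0, 0, 0, 0, 0, 0], [0, 0, -4, 0, 0, 0], [0, 0, -8, 0, 0, 0], [0, 0, -8, 0, 0, 0]]], "claw": 30}}

```text
clock: 14.47
position: [0.5964, 0.1103, 0.0782]
eef_rot: [180.0, -0.1, 24.7]
ft_force: [0.4, -0.2, -0.4]
finger_gap: 0.0299
```

Call:
{"fn": "move_arm", "kwargs": {"commands": [[[0.5, 0, 0, 0, 0, 0], [0.5, 0, 0, 0, 0, 0], [0.5, 0, 0, 0, 0, 0], [0.5, 0, 0, 0, 0, 0], [0.5, 0, 0, 0, 0, 0]]], "claw": 0}}

```text
clock: 14.88
position: [0.5967, 0.1107, 0.077]
eef_rot: [180.0, -0.0, 24.7]
ft_force: [1.4, 0.5, -0.1]
finger_gap: 0.0159
```

Call:
{"fn": "move_arm", "kwargs": {"commands": [[[0, 0, 0, 0, 0, 0], [0, 0, 0, 0, 0, 0], [0, 0, 0, 0, 0, 0], [0, 0, 0, 0, 0, 0]]]}}

```text
clock: 15.22
position: [0.5967, 0.1107, 0.077]
eef_rot: [180.0, -0.0, 24.7]
ft_force: [3.2, 1.2, 0.1]
finger_gap: 0.0159
```

```bash
python3 -c "
from h import *
plan([.5964,.1106,.077],24.7)
print(read_state()['ft_torque'],read_state()['qpos'])
p=wcam()
cv2.imwrite('pics/w12.png',cv2.resize(p['img'][230:480,170:470,::-1],None,fx=2.4,fy=2.4))
"
```

```text
clock 15.22 pos [0.5967 0.1107 0.077 ] rot [ 1.80e+02 -4.00e-02  2.47e+01] shift [-0.3 -0.1  0. ] w [ 0.0001 -0.0007 -0.0001] rows 0.0 gap 0.0159 F [3.2 1.2 0.1]
[ 0.17115827 -0.57585582 -0.02041719] [ 7.28986470e+00  8.04048949e+00  8.45211426e+01  8.07681366e-03
  8.73968512e+01 -1.74068308e+01]
```

View pics/w12.png

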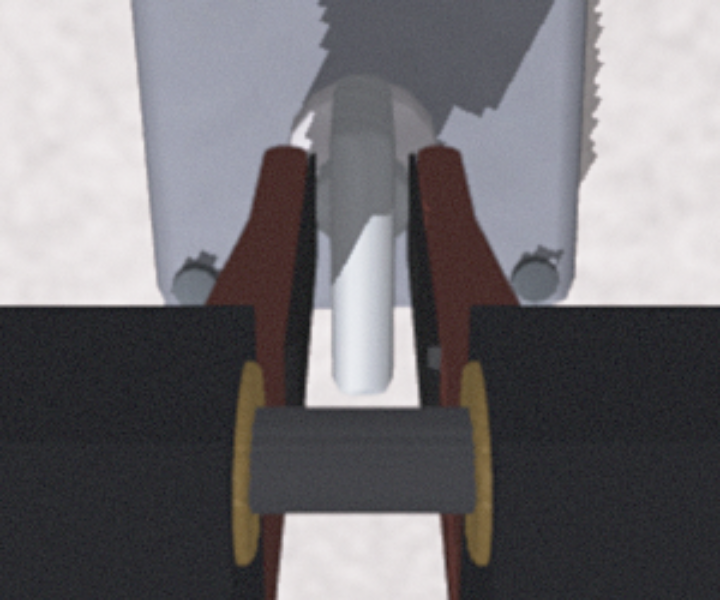

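Call:
{"fn": "move_arm", "kwargs": {"commands": [[[0, 0, 0, 0, 0, 0], [0, 0, 0, 0, 0, 0], [0, 0, -3, 0, 0, 0], [0, 0, -6, 0, 0, 0], [0, 0, -6, 0, 0, 0]]], "claw": 30}}

```text
clock: 15.68
position: [0.5966, 0.1105, 0.0838]
eef_rot: [180.0, -0.0, 24.7]
ft_force: [0.6, 0.8, 0.0]
finger_gap: 0.0298
```

Call:
{"fn": "move_arm", "kwargs": {"commands": [[[0.3, 0, 0, 0, 0, 0], [0.3, 0, 0, 0, 0, 0], [0.3, 0, 0, 0, 0, 0], [0.3, 0, 0, 0, 0, 0], [0.3, 0, 0, 0, 0, 0]]], "claw": 0}}

```text
clock: 16.1
position: [0.5968, 0.1107, 0.0828]
eef_rot: [-180.0, -0.0, 24.7]
ft_force: [1.2, -0.1, -0.6]
finger_gap: 0.0098
```

Call:
{"fn": "move_arm", "kwargs": {"commands": [[[0, 0, 0, 0, 0, 0], [0, 0, 0, 0, 0, 0], [0, 0, 0, 0, 0, 0]]]}}

```text
clock: 16.35
position: [0.5968, 0.1107, 0.0828]
eef_rot: [-180.0, -0.0, 24.7]
ft_force: [0.9, 0.3, -0.4]
finger_gap: 0.0098
```

```bash
python3 -c "
from h import *
plan([.5964,.1106,.077],24.7)
print(read_state()['ft_torque'],read_state()['qpos'])
p=wcam()
cv2.imwrite('pics/w13.png',cv2.resize(p['img'][230:480,170:470,::-1],None,fx=2.4,fy=2.4))
"
```

```text
clock 16.35 pos [0.5968 0.1107 0.0828] rot [-180.     -0.     24.69] shift [-0.4 -0.1  5.8] w [-0.     -0.     -0.0001] rows 0.1 gap 0.0098 F [ 0.9  0.3 -0.4]
[ 0.03742798 -0.14485804  0.08210241] [ 7.29658462e+00  7.89545731e+00  8.40797788e+01  3.27106115e-03
  8.80234726e+01 -1.73985250e+01]
```

View pics/w13.png

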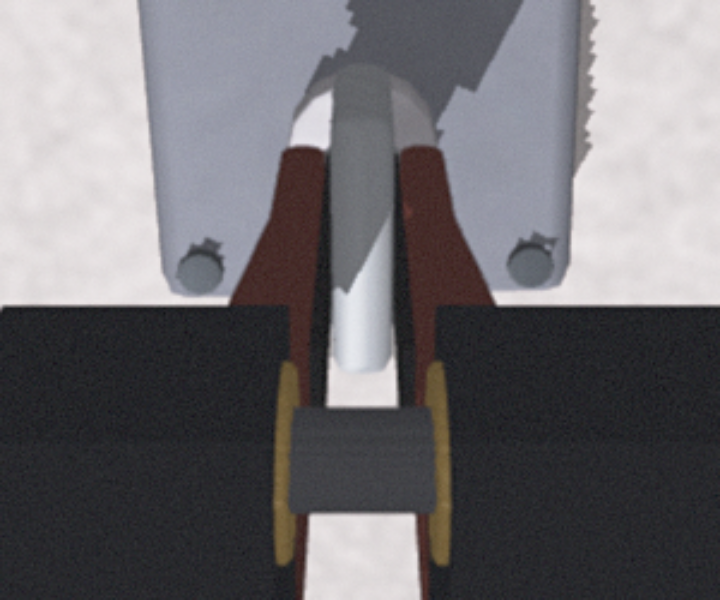

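The gap is 9.8 mm, so the wing is gripped. Now I'll turn it clockwise.

Call:
{"fn": "move_arm", "kwargs": {"commands": [[[0, 0, 0, 0, 0, 0.08], [0, 0, 0, 0, 0, 0.16], [0, 0, 0, 0, 0, 0.24], [0, 0, 0, 0, 0, 0.32], [0, 0, 0, 0, 0, 0.4]]]}}

```text
clock: 16.82
position: [0.5966, 0.1107, 0.0828]
eef_rot: [180.0, 0.0, 1.6]
ft_force: [0.3, 0.2, -1.8]
finger_gap: 0.01
```

```bash
python3 -c "
from h import *
plan([.5964,.1107,.0828],-64.6)
print(read_state()['ft_torque'])
"
```

```text
clock 16.82 pos [0.5966 0.1107 0.0828] rot [1.80e+02 3.00e-02 1.56e+00] shift [-0.2 -0.1  0. ] w [3.0000e-04 4.0000e-04 1.1546e+00] rows 9.2 gap 0.01 F [ 0.3  0.2 -1.8]
[-0.03893195  0.04446141  0.03506076]
```

Call:
{"fn": "move_arm", "kwargs": {"commands": [[[0, 0, 0, 0, 0, 0.08], [0, 0, 0, 0, 0, 0.16], [0, 0, 0, 0, 0, 0.24], [0, 0, 0, 0, 0, 0.32], [0, 0, 0, 0, 0, 0.4]]]}}

```text
clock: 17.23
position: [0.5964, 0.1107, 0.0828]
eef_rot: [180.0, 0.0, -21.4]
ft_force: [-0.5, 0.7, -1.0]
finger_gap: 0.0097
```

Call:
{"fn": "move_arm", "kwargs": {"commands": [[[0, 0, 0, 0, 0, 0.08], [0, 0, 0, 0, 0, 0.16], [0, 0, 0, 0, 0, 0.24], [0, 0, 0, 0, 0, 0.32], [0, 0, 0, 0, 0, 0.4]]]}}

```text
clock: 17.65
position: [0.5963, 0.1108, 0.0828]
eef_rot: [180.0, 0.1, -44.3]
ft_force: [-1.2, 1.1, -0.2]
finger_gap: 0.0099
```

Call:
{"fn": "move_arm", "kwargs": {"commands": [[[0, 0, 0, 0, 0, 0.06], [0, 0, 0, 0, 0, 0.12], [0, 0, 0, 0, 0, 0.18], [0, 0, 0, 0, 0, 0.22], [0, 0, 0, 0, 0, 0.25]]]}}

```text
clock: 18.07
position: [0.5962, 0.1109, 0.0828]
eef_rot: [179.9, 0.1, -58.5]
ft_force: [-1.4, -0.0, 0.3]
finger_gap: 0.0096
```

```bash
python3 -c "
from h import *
plan([.5964,.1107,.0828],-64.6)
print(read_state()['ft_torque'])
"
```

```text
clock 18.07 pos [0.5962 0.1109 0.0828] rot [ 1.7993e+02  6.0000e-02 -5.8490e+01] shift [ 0.3 -0.1  0. ] w [0.0013 0.001  0.1067] rows 0.9 gap 0.0096 F [-1.4 -0.   0.3]
[0.10932201 0.39439649 0.05414974]
```

Call:
{"fn": "move_arm", "kwargs": {"commands": [[[0, 0, 0, 0, 0, 0.03], [0, 0, 0, 0, 0, 0.06], [0, 0, 0, 0, 0, 0.08], [0, 0, 0, 0, 0, 0.08]]]}}

```text
clock: 18.4
position: [0.5962, 0.1109, 0.0828]
eef_rot: [179.9, 0.1, -63.0]
ft_force: [-2.7, 1.9, 0.2]
finger_gap: 0.0098
```

```bash
python3 -c "
from h import *
plan([.5964,.1107,.0828],-64.6)
print(read_state()['ft_torque'])
"
```

```text
clock 18.4 pos [0.5962 0.1109 0.0828] rot [ 1.7993e+02  6.0000e-02 -6.3000e+01] shift [ 0.3 -0.1  0. ] w [0.0012 0.001  0.028 ] rows 0.2 gap 0.0098 F [-2.7  1.9  0.2]
[ 0.24957369  0.68163129 -0.0518363 ]
```

Call:
{"fn": "move_arm", "kwargs": {"commands": [[[0, 0, 0, 0, 0, 0.015], [0, 0, 0, 0, 0, 0.03], [0, 0, 0, 0, 0, 0.03]]]}}

```text
clock: 18.65
position: [0.5962, 0.1109, 0.0828]
eef_rot: [179.9, 0.0, -64.7]
ft_force: [-4.4, 1.9, 1.4]
finger_gap: 0.0094
```

```bash
python3 -c "
from h import *
plan([.5964,.1107,.0828],-64.6)
print(read_state()['ft_torque'])
"
```

```text
clock 18.65 pos [0.5962 0.1109 0.0828] rot [ 1.7993e+02  5.0000e-02 -6.4700e+01] shift [ 0.3 -0.1 -0. ] w [ 0.0012  0.0008 -0.0017] rows 0.0 gap 0.0094 F [-4.4  1.9  1.4]
[0.29109537 1.06544121 0.41091902]
```

Call:
{"fn": "move_arm", "kwargs": {"commands": [[[0, 0, 0, 0, 0, 0.01], [0, 0, 0, 0, 0, 0.02], [0, 0, 0, 0, 0, 0.02]]]}}

```text
clock: 18.9
position: [0.5962, 0.1109, 0.0828]
eef_rot: [179.9, 0.0, -65.8]
ft_force: [-5.3, 2.1, 0.6]
finger_gap: 0.0099
```

```bash
python3 -c "
from h import *
plan([.5964,.1107,.0828],-64.6)
print(read_state()['ft_torque'])
"
```

```text
clock 18.9 pos [0.5962 0.1109 0.0828] rot [ 1.7993e+02  4.0000e-02 -6.5800e+01] shift [ 0.3 -0.1 -0. ] w [ 0.0012  0.0007 -0.0209] rows 0.2 gap 0.0099 F [-5.3  2.1  0.6]
[0.26390244 1.02169585 0.53454536]
```

Call:
{"fn": "move_arm", "kwargs": {"commands": [[[0, 0, 0, 0, 0, 0.01], [0, 0, 0, 0, 0, 0.02], [0, 0, 0, 0, 0, 0.02]]]}}

```text
clock: 19.15
position: [0.5962, 0.1109, 0.0828]
eef_rot: [179.9, 0.0, -66.9]
ft_force: [-5.0, 1.5, 1.6]
finger_gap: 0.0103
```

```bash
python3 -c "
from h import *
plan([.5964,.1107,.0828],-64.6)
print(read_state()['ft_torque'])
p=wcam()
cv2.imwrite('pics/w14.png',p['img'][:,:,::-1])
S=read_camera('scene')
cv2.imwrite('pics/s14.png',cv2.resize(S['img'][170:290,280:430,::-1],None,fx=5,fy=5,interpolation=cv2.INTER_CUBIC))
"
```

```text
clock 19.15 pos [0.5962 0.1109 0.0828] rot [ 1.7993e+02  3.0000e-02 -6.6930e+01] shift [ 0.3 -0.1 -0. ] w [ 0.0013  0.0006 -0.0406] rows 0.3 gap 0.0103 F [-5.   1.5  1.6]
[0.28596327 0.99985508 0.66847323]
```

View pics/w14.png

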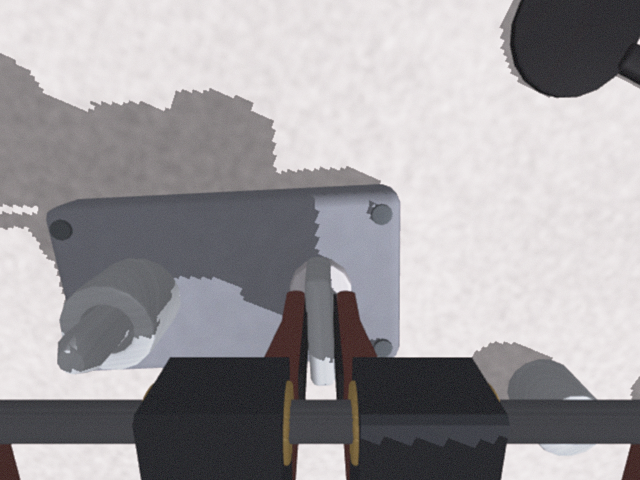

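View pics/s14.png

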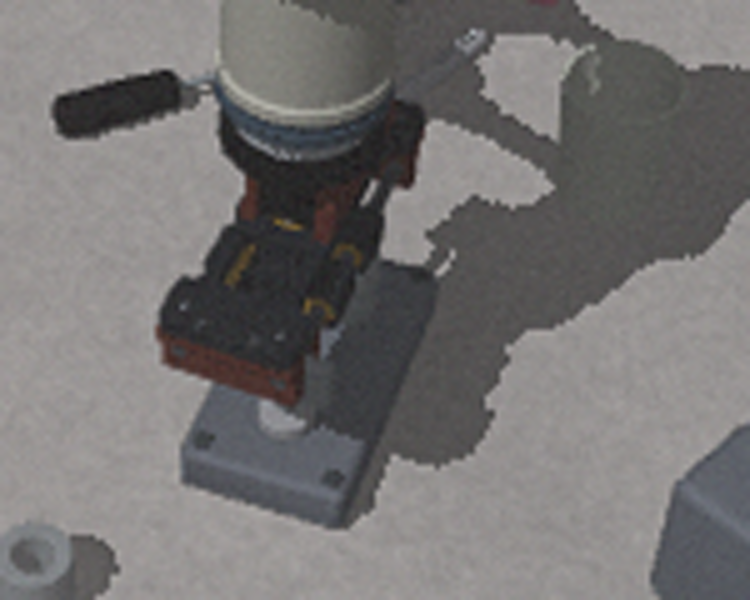

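The torque is rising steadily against the stop (0.41, 0.53, then 0.67 N·m), so the screw is seated. I'll unload in small steps to find the seat angle.

Call:
{"fn": "move_arm", "kwargs": {"commands": [[[0, 0, 0, 0, 0, -0.02], [0, 0, 0, 0, 0, -0.03], [0, 0, 0, 0, 0, -0.03]]]}}

```text
clock: 19.5
position: [0.5962, 0.1109, 0.0828]
eef_rot: [179.9, 0.0, -65.2]
ft_force: [-5.2, 1.2, 1.0]
finger_gap: 0.0096
```

```bash
python3 -c "
from h import *
plan([.5964,.1107,.0828],-64.6)
print(read_state()['ft_torque'])
"
```

```text
clock 19.5 pos [0.5962 0.1109 0.0828] rot [ 1.7993e+02  4.0000e-02 -6.5170e+01] shift [ 0.3 -0.1 -0. ] w [ 0.0013  0.0008 -0.0099] rows 0.1 gap 0.0096 F [-5.2  1.2  1. ]
[0.24356162 1.03659709 0.49437483]
```

Call:
{"fn": "move_arm", "kwargs": {"commands": [[[0, 0, 0, 0, 0, -0.02], [0, 0, 0, 0, 0, -0.02], [0, 0, 0, 0, 0, -0.02]]]}}

```text
clock: 19.75
position: [0.5962, 0.1109, 0.0828]
eef_rot: [179.9, 0.1, -64.1]
ft_force: [-5.4, 2.0, 2.0]
finger_gap: 0.0099
```

```bash
python3 -c "
from h import *
plan([.5964,.1107,.0828],-64.6)
print(read_state()['ft_torque'])
"
```

```text
clock 19.75 pos [0.5962 0.1109 0.0828] rot [ 1.7993e+02  6.0000e-02 -6.4100e+01] shift [ 0.3 -0.1 -0. ] w [0.0012 0.001  0.0088] rows 0.1 gap 0.0099 F [-5.4  2.   2. ]
[0.3204664  1.03628713 0.00627739]
```

Call:
{"fn": "move_arm", "kwargs": {"commands": [[[0, 0, 0, 0, 0, -0.02], [0, 0, 0, 0, 0, -0.02], [0, 0, 0, 0, 0, -0.02]]]}}

```text
clock: 20.0
position: [0.5962, 0.1109, 0.0828]
eef_rot: [179.9, 0.1, -62.9]
ft_force: [-5.4, 2.2, 1.5]
finger_gap: 0.0099
```

```bash
python3 -c "
from h import *
plan([.5964,.1107,.0828],-64.6)
print(read_state()['ft_torque'])
"
```

```text
clock 20.0 pos [0.5962 0.1109 0.0828] rot [ 1.7994e+02  6.0000e-02 -6.2950e+01] shift [ 0.3 -0.1  0. ] w [0.0011 0.001  0.0288] rows 0.2 gap 0.0099 F [-5.4  2.2  1.5]
[0.30683176 1.02648957 0.03768408]
```

The seat is at a jaw yaw of about -64.4°, which matches the foot yaw of 25.4° minus 90°. The target after backing off is therefore about +25.6°.

Call:
{"fn": "move_arm", "kwargs": {"commands": [[[0, 0, 0, 0, 0, -0.08], [0, 0, 0, 0, 0, -0.16], [0, 0, 0, 0, 0, -0.24], [0, 0, 0, 0, 0, -0.32], [0, 0, 0, 0, 0, -0.4]]]}}

```text
clock: 20.42
position: [0.5963, 0.1107, 0.0828]
eef_rot: [180.0, 0.1, -39.8]
ft_force: [-5.3, 1.1, 1.1]
finger_gap: 0.0094
```

Call:
{"fn": "move_arm", "kwargs": {"commands": [[[0, 0, 0, 0, 0, -0.08], [0, 0, 0, 0, 0, -0.16], [0, 0, 0, 0, 0, -0.24], [0, 0, 0, 0, 0, -0.32], [0, 0, 0, 0, 0, -0.4]]]}}

```text
clock: 20.83
position: [0.5965, 0.1107, 0.0828]
eef_rot: [180.0, 0.0, -16.9]
ft_force: [-3.4, 1.7, 2.0]
finger_gap: 0.0096
```

Call:
{"fn": "move_arm", "kwargs": {"commands": [[[0, 0, 0, 0, 0, -0.08], [0, 0, 0, 0, 0, -0.16], [0, 0, 0, 0, 0, -0.24], [0, 0, 0, 0, 0, -0.32], [0, 0, 0, 0, 0, -0.4]]]}}

```text
clock: 21.25
position: [0.5967, 0.1106, 0.0828]
eef_rot: [180.0, 0.0, 6.0]
ft_force: [-3.0, 1.1, -0.2]
finger_gap: 0.0097
```

Call:
{"fn": "move_arm", "kwargs": {"commands": [[[0, 0, 0, 0, 0, -0.08], [0, 0, 0, 0, 0, -0.15], [0, 0, 0, 0, 0, -0.22], [0, 0, 0, 0, 0, -0.27], [0, 0, 0, 0, 0, -0.3]]]}}

```text
clock: 21.67
position: [0.5968, 0.1107, 0.0828]
eef_rot: [180.0, -0.0, 23.1]
ft_force: [-2.0, 1.1, 0.2]
finger_gap: 0.0101
```

Call:
{"fn": "move_arm", "kwargs": {"commands": [[[0, 0, 0, 0, 0, -0.03], [0, 0, 0, 0, 0, -0.04], [0, 0, 0, 0, 0, -0.04], [0, 0, 0, 0, 0, -0.04]]]}}

```text
clock: 22.0
position: [0.5968, 0.1107, 0.0828]
eef_rot: [180.0, -0.0, 25.2]
ft_force: [-1.8, 1.2, -0.5]
finger_gap: 0.0097
```

```bash
python3 -c "
from h import *
plan([.5964,.1107,.0828],25.6)
print(read_state()['ft_torque'])
"
```

```text
clock 22.0 pos [0.5968 0.1107 0.0828] rot [ 1.800e+02 -1.000e-02  2.523e+01] shift [-0.4 -0.2  0. ] w [ 0.     -0.0001 -0.0065] rows 0.1 gap 0.0097 F [-1.8  1.2 -0.5]
[0.21343278 0.36701943 0.06857715]
```

Call:
{"fn": "move_arm", "kwargs": {"commands": [[[0, 0, 0, 0, 0, -0.006], [0, 0, 0, 0, 0, -0.006], [0, 0, 0, 0, 0, -0.006]]]}}

```text
clock: 22.25
position: [0.5968, 0.1107, 0.0828]
eef_rot: [-180.0, -0.0, 25.6]
ft_force: [-0.5, 1.6, -0.5]
finger_gap: 0.0099
```

```bash
python3 -c "
from h import *
plan([.5964,.1107,.0828],25.6)
p=wcam()
cv2.imwrite('pics/w15.png',p['img'][:,:,::-1])
S=read_camera('scene')
cv2.imwrite('pics/s15.png',S['img'][:,:,::-1])
cv2.imwrite('pics/s15z.png',cv2.resize(S['img'][170:290,280:430,::-1],None,fx=5,fy=5,interpolation=cv2.INTER_CUBIC))
"
```

```text
clock 22.25 pos [0.5968 0.1107 0.0828] rot [-1.800e+02 -1.000e-02  2.559e+01] shift [-0.4 -0.2  0. ] w [-0.     -0.0001 -0.0001] rows 0.0 gap 0.0099 F [-0.5  1.6 -0.5]
```

View pics/w15.png

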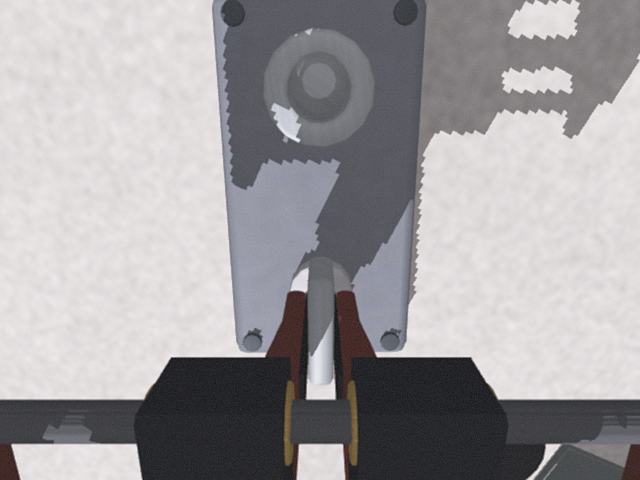

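View pics/s15.png

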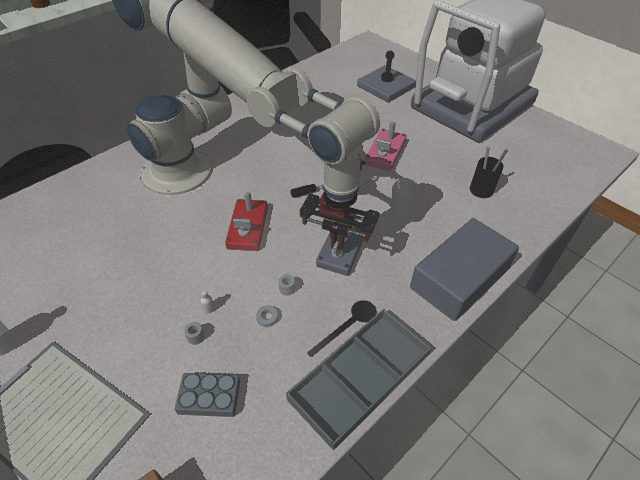

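View pics/s15z.png

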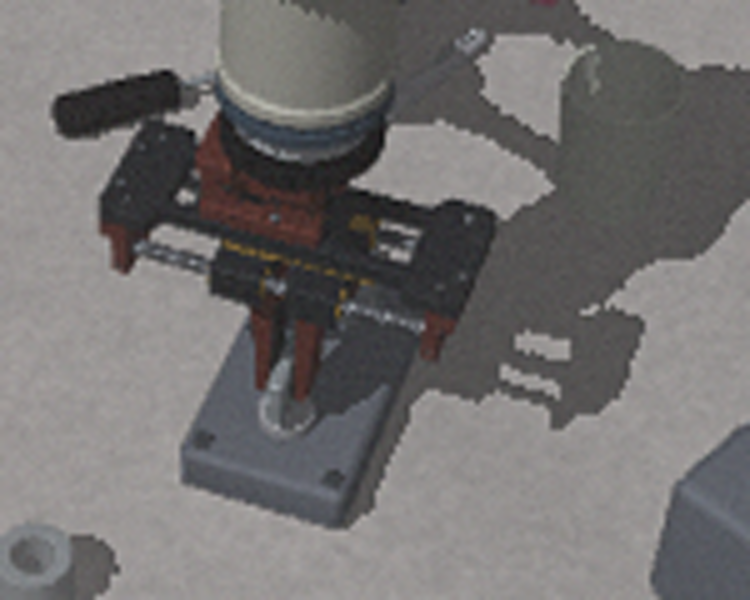

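The wrist view shows the sleeve over the post, with its rim at about (319,87) and the post top at (319,80) sticking out above it. The wing is between the pads at column 320 and parallel to the foot's long sides. In the scene view the other things are where they started.

```bash
python3 -c "
from workcell import *
print(job_done())"
```

```text
the job is handed in; nothing more can be done
None
```

The sleeve is home on the grey foot's post and released. The thumbscrew has been seated and backed off a quarter turn, and the fingers still hold the wing. I handed the job in at about 22 s on the robot clock; no verdict came back.

- **Sleeve:** I took the one nearest the base, about 0.49 m away. It slid down the post with almost no side force. It stopped where it should for its underside to be on the block (TCP at z = 57.7 mm), with about 6.5 N of contact force. Later wrist pictures show it over the post, with the post top sticking out above it.
- **First two wing grips failed:** the jaws stopped at 16–17 mm on something wider than the wing, most likely the round hub under it. I opened, gripped higher, and the gap then read 9.8 mm, the wing's thickness. The final grip has the TCP at z = 83 mm, so the fingertips reach about 19 mm down the wing.
- **Screw:** turning clockwise, the torque rose to 0.67 N·m against the stop. It fell away at a jaw yaw of about -64.4° when I unloaded, which agrees within about 0.2° with the foot's yaw seen in the pictures. I then turned back to a measured +25.6°, which is 90° from the seat. The last wrist picture shows the wing parallel to the foot's long side.
- **Disagreements:** the wrist camera appeared to read about 1.8 mm off sideways, so I aimed by relative measurement in that direction. Single torque readings were also noisy.
- **Other things:** in the last scene picture everything else looks to be where it started. I checked this by eye and did not measure it.

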